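Load a backing washer onto a clay-extruder plunger with a forked paddle

ROBOT

A 6-joint arm with a two-finger parallel gripper is mounted at the origin on the work surface. World frame = base frame: x ahead of the robot, y to its left, z up, the work surface at z = 0. Lengths are in m, angles in degrees, forces in N, time in s.
With the tool pointing down it reaches from about 0.275 to 0.85 m from the base axis. Payload 5.2 kg.
Tool frame: the origin (TCP) lies at the very end of the fingers, on their centre line; the grasp point (between the pads) lies env.grasp_offset behind it (env.grasp_offset is the distance from the TCP to the grasp point, in m); z points along the fingers, y is the line along which they close (so a half turn about z gives the same grasp; the last joint's range is limited). The gripper opens to 85 mm and grips with 20 to 120 N. Pads are 22 mm wide; open, the fingers measure 114 mm over their backs; the gripper's body (76 mm by 85 mm) begins 54 mm behind the grasp point. The pads swing forward as they close: fully open they stand 13 mm farther back than shut.
Start: joints at [53.927, 14.817, 87.949, -0, 77.235, -11.62], TCP at [0.228, 0.501, 0.231] pointing down, gripper open.
Joint ranges: [-179.93, 179.93], [-52.35, 119.4], [10.71, 147.94], [-69.91, 249.91], [12.55, 155.21], [-178.61, 178.61]. Speed limits (degrees/s): [147.25, 147.25, 180, 180, 180, 180].

INTERFACE

Orientations are given as a 3x3 rotation matrix whose columns are the frame's x, y, z axes.
In Python, from cell import get_obs, vision, job, env gives the robot as it stands. The module is installed in compiled form; this text tells all that it offers.
- The arm moves only by the tool servo_tool, never from a script. Its argument "plan" is one flat list of numbers, 6 for each row, row after row: the shift along the world's x, y, z in mm, then the turn, a rotation vector about the world's x, y, z in degrees. In form: [x, y, z, rx, ry, rz, x, y, z, rx, ry, rz, ...]. A call has 1 to 12 rows; each row shifts and turns the commanded pose from where the row before left it; what a row does not reach is not made up. A row lasts 1/12 s, in which the tool goes at most 41.7 mm and 7.16 degrees, less where a joint would pass 70% of its speed; a pose out of reach is approached as far as the arm can. A call is refused whole if a number of a shift passes 41.7 or a number of a turn 7.16, either way. A call with a gripper value outside its range is refused whole. "grip" is the opening, from 0 (shut) to 1 (fully open), set as the call begins (left out, the last holds). The fingers move at their own pace and stop on an object; "newtons" is the grip in N (left out, the last holds). Time passes only in rows, so rows that do not move let the fingers close. It gives the time, the measured TCP pose, the force, the opening and the grip force at its end, in the units of the state.
- get_obs(): the state, without advancing time (a new reading comes with each control period).
- vision.get_image(name): name is "scene" or "top"; returns the picture (480x640x3 uint8, red, green, blue); there is no depth.
- vision.get_calibration(name): a dict with "intrinsics" (3x3 intrinsics, pixels), "position" and "rotation" of the camera in the world. Camera axes: x right, y down, z forward; pixel columns grow to the right and rows downward; lengths in m; the calibration is good to about 2 mm. A picture is of the moment at which its call begins. get_calibration takes no time and is no camera call.
- job.close_job(): hands the job in; it is judged then, once.
The state is a dict: "clock": time; "joint_pos": joint angles; "qvel": joint speeds; "tau": joint torques, N m; "tool_pos": TCP position; "tool_rot": TCP orientation; "ft_force": force on the tool from outside, world axes, zero at the start; "ft_torque": the same for the moment, N m; "grip_width": finger opening in m; "grasp_force": force on a finger pad.
Only numpy, scipy, OpenCV 4.12 (cv2) and the standard library are available. Lean on these libraries where they do the work, as an engineer would, in place of code of your own. Each camera call takes 0.05 s, during which the arm holds its last target. There are 200 camera calls.

TASK

Pick up the forked paddle by its handle and carry the large washer, balanced level on its blade, to the cartridge stand. Lower it over the plunger's pin until the blade bears on the plunger head, keep pushing gently so the stiff plunger slides down and is felt firmly against its bottom stop, then draw the paddle out level so that the washer stays flat on the plunger around the pin. Lay the paddle flat back on the bench; do not touch the washer with the fingers, and leave the other things alone.

Things in the scene. Friction and masses are not known exactly. Their poses are not given: they have to be found in the camera images.
- paddle_grip (a point): Grip point of the forked paddle, in the middle of its black handle, 38 mm above the paddle's underside. Axes: x along the blade to the forked tip, z up. The handle is an upright block, 50 mm long along x, 24 mm wide, its top 52 mm above the underside. Gripped on its front and back ends (fingers closing along x) it best resists tipping.
- paddle: The same paddle, 0.22 kg; origin on its underside straight below the grip point, same axes. A flat steel plate 3 mm thick, 46 mm wide, from 35 mm behind the grip to 121 mm ahead of it; an open slot 18 mm wide runs along its centre line from 79 mm ahead of the grip to the tip. At the start it lies flat on the bench, the washer on its fork.
- washer: The large steel washer, 50 mm across, hole 22 mm, 6 mm thick, about 70 g, lying loose on the paddle's fork, its centre 92 to 98 mm ahead of the grip and up to 1.5 mm off the centre line. Origin at the centre of its underside, z up.
- stand: Cartridge stand fixed to the bench; origin on its axis at bench level, z up. Round: base 100 mm across, 16 mm high; collar 72 mm across up to 74 mm, with a side knob; white column 60 mm across with a black rubber ring; on top, coaxial, the plunger: a flat head 56 mm across with an upright pin, 12 mm across, 22 mm tall, tapered tip. Column height and plunger position vary and are not reported.
- stand_collar (a point): Point on the stand's axis 74 mm above the bench. The plunger head's flat top starts 105 to 188 mm above the bench. At about 3 N it slides straight down 8 to 20 mm and stays where left, ending on a firm rubber stop (gives about 0.2 mm per N), top then 97 to 168 mm above the bench. A push of 9 to 14 N there, half a second, washer still on the blade, is firm; over 20 N is too hard.
- nozzle: small brass nozzle cone, 24 dia x 34 mm, standing on the bench; bystander. Origin: centre of its underside.
- small_washer: small spare steel washer, 32 mm across, 5 mm thick, flat on the bench; bystander. Origin: centre of its underside.
- wrench: steel wrench lying flat; bystander. Origin: centre of its underside.
- brush: brush lying flat; bystander. Origin: centre of its underside.
- jar: lidded glass jar, 70 dia x 85 mm; bystander. Origin: centre of its underside.
- cup: white open cup, 72 mm across, 70 mm tall; bystander. Origin: centre of its underside.
Not all that is in view belongs to the job. There is more than one size of the paddle; the job needs the smallest.

How it is judged (in metres and radians):
On the way, in this order (a step that is already met when the one before it is completed fails the run):
1. the washer is carried on the paddle, clear of the bench (height (world z) of washer above 0.06 m and contact force between washer and paddle above 0.2 N and contact force between paddle and stand below 0.01 N), for 0.3 s.
2. with the washer lying on the blade and around the pin, the paddle pushes the plunger against its bottom stop with more than 7 N (it slides at about 3 N) (horizontal distance between washer and stand below 0.007 m and contact force between washer and paddle above 0.2 N and contact force between paddle and stand above 7 N), for 0.2 s.
3. the paddle is out and the washer lies flat on the plunger (horizontal distance between washer and stand below 0.007 m and angle between washer's own z axis and vertical below 0.08 rad and contact force between washer and stand above 0.2 N and contact force between washer and paddle below 0.01 N and linear speed of washer below 0.02 m/s), for 0.2 s.
At the end, for the whole second after the job is handed in: The washer rests flat (within 0.08 rad) on the plunger head around the pin (centre within 7 mm of the stand's axis), clear of the paddle; the paddle lies flat on the bench (underside below 8 mm, within 0.1 rad of level), clear of the stand; both at rest (all of step 3 and height (world z) of paddle below 0.008 m and angle between paddle's own z axis and vertical below 0.1 rad and linear speed of paddle below 0.02 m/s and contact force between paddle and stand below 0.01 N); the robot touches nothing.
It fails at once if the paddle pushes on the stand with more than 20 N (contact force between paddle and stand above 20 N).
It fails at once if the washer is tilted by more than 0.25 rad (angle between washer's own z axis and vertical above 0.25 rad).
It fails at once if the fingers touch the washer (contact force between the fingers and washer above 0.3 N).
It fails at once if a bystander is moved by more than 30 mm (distance of any of nozzle, small_washer, wrench, brush, jar, cup from where it was at the start of the episode above 0.03 m).
It also fails if it takes over 72 s, if anything falls off the work surface, if the arm or the gripper's body presses on something with over 40 N, if the wrist force passes 120 N, or if a joint passes its speed limit or range.

## Working session

There is one attempt and no reset: what is moved stays moved. The work goes in short steps, Python scripts to look and compute and a tool call to move; the robot and the scene stay as the last step left them, time stands still between calls to the robot, and variables do not carry over. Pictures are saved under pics/ and viewed, at most 10 in all, crops included, and the job is handed in when it is done.

Besides the shell and the picture viewer there is one more tool, called as name(argument=value, ...) on one line, values as JSON. servo_tool: Moves the arm, as the interface text tells. Its arguments: {"type":"object","properties":{"plan":{"type":"array"},"grip":{"type":"number"},"newtons":{"type":"number"}},"required":["plan"]}

```bash
mkdir -p pics
python3 - <<'E'
from cell import get_obs, vision, job, env
import cv2
print(env.grasp_offset); o=get_obs(); print(o)
for n in ("scene","top"):
    im=vision.get_image(n); cv2.imwrite(f"pics/{n}0.png",im[:,:,::-1]); print(n,vision.get_calibration(n))
E
```

```text
0.0187
{'clock': 0.0, 'joint_pos': array([ 5.39243889e+01,  1.48581028e+01,  8.80141758e+01,  4.44431778e-04,
        7.72363086e+01, -1.16208938e+01]), 'qvel': array([-0.02744935,  0.03999094,  0.01090132,  0.02810218, -0.10821481,
        0.01384699]), 'tau': array([ 1.08381064e-03, -4.46031511e+01, -2.90580493e+01, -4.52939275e-04,
        1.12194812e-02,  1.78154374e-05]), 'tool_pos': array([0.22733467, 0.50019973, 0.23046389]), 'tool_rot': array([[-9.10287801e-01,  4.13974467e-01, -1.12211010e-03],
       [ 4.13975805e-01,  9.10286603e-01, -1.52732651e-03],
       [ 3.89167617e-04, -1.85483312e-03, -9.99998204e-01]]), 'ft_force': array([ 0.50667823, -0.4598037 , -0.58234085]), 'ft_torque': array([-0.02391286,  0.04082537,  0.06598574]), 'grasp_force': 0.0, 'grip_width': 0.08542943331023699}
scene {'intrinsics': array([[473.41104096,   0.        , 324.19206389],
       [  0.        , 473.41104096, 241.58298039],
       [  0.        ,   0.        ,   1.        ]]), 'position': array([ 1.07859024, -0.19568699,  0.88502344]), 'rotation': array([[ 0.35857778,  0.73821644, -0.57136544],
       [ 0.93344918, -0.28992684,  0.21122275],
       [-0.00972607, -0.60908039, -0.79304885]])}
top {'intrinsics': array([[534.51390964,   0.        , 328.93526953],
       [  0.        , 534.51390964, 243.90594417],
       [  0.        ,   0.        ,   1.        ]]), 'position': array([0.34784914, 0.00297903, 1.41838892]), 'rotation': array([[-0.02109853, -0.99306182,  0.11568527],
       [-0.99975563,  0.02019266, -0.00899695],
       [ 0.00659853, -0.11584682, -0.99324517]])}
```

View pics/scene0.png

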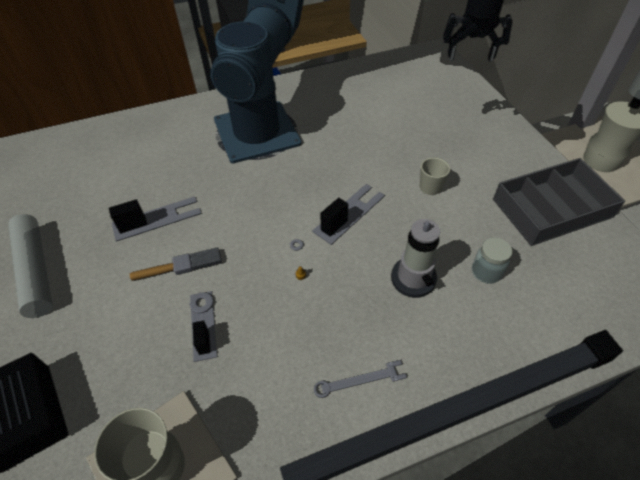

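View pics/top0.png

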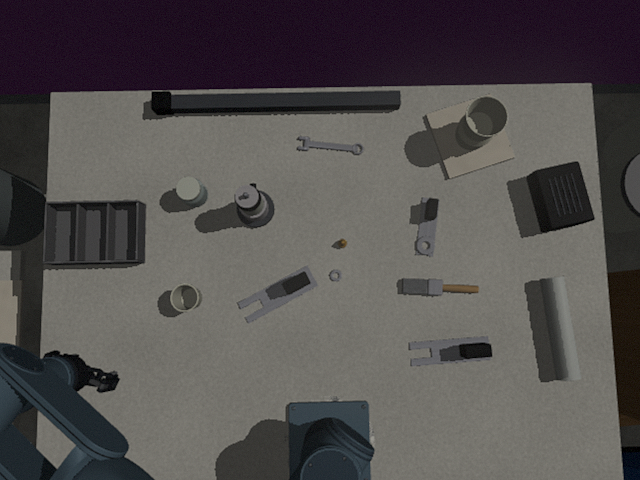

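The paddle could be any of three: the one with the washer (scene 203,325; top 427,225), a bare one (scene 345,215; top 280,292), or another bare one (scene 150,215; top 455,350). The one with the washer is also the smallest. I'll check it and the stand in one close crop.

```bash
cat > h.py <<'E'
import numpy as np, cv2
from cell import vision
def proj(n,P):
    c=vision.get_calibration(n); p=(np.atleast_2d(P)-c["position"])@c["rotation"]; q=p@c["intrinsics"].T
    return q[:,:2]/q[:,2:]
def onz(n,uv,z):
    c=vision.get_calibration(n); d=c["rotation"]@np.linalg.solve(c["intrinsics"],[uv[0],uv[1],1.]); p=c["position"]
    return p+d*(z-p[2])/d[2]
def crop(im,u,v,w,h,s):
    t=cv2.resize(im[v:v+h,u:u+w],None,fx=s,fy=s,interpolation=cv2.INTER_CUBIC)
    for k in range(0,w,10):
        cv2.line(t,(k*s,0),(k*s,6 if k%20 else 12),(0,0,255),1)
        if k%20==0: cv2.putText(t,str(u+k),(k*s+1,22),0,.35,(0,0,255),1)
    for k in range(0,h,10):
        cv2.line(t,(0,k*s),(6 if k%20 else 12,k*s),(0,0,255),1)
        if k%20==0: cv2.putText(t,str(v+k),(13,k*s+4),0,.35,(0,0,255),1)
    return t
E
python3 - <<'E'
from h import *
t=cv2.imread("pics/top0.png"); s=cv2.imread("pics/scene0.png")
a=np.hstack([crop(t,395,190,80,75,5),crop(t,220,170,80,75,5)])
b=np.hstack([crop(s,170,285,80,75,5),crop(s,380,218,80,75,5)])
cv2.imwrite("pics/c1.png",np.vstack([a,b]))
E
```

```text
(no output)
```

View pics/c1.png

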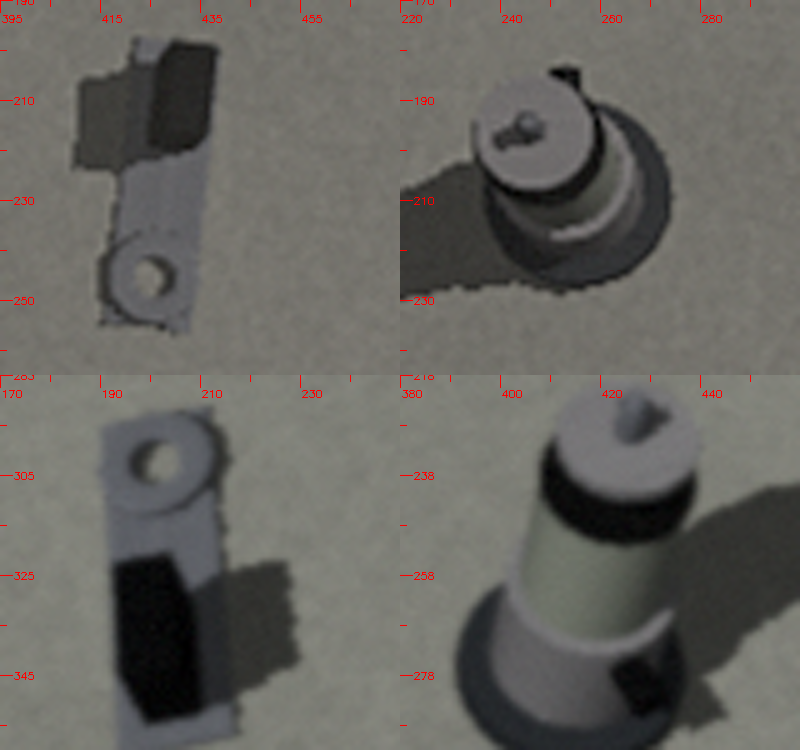

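```bash
cat > m.py <<'E'
from h import *
from scipy.optimize import least_squares
# paddle: local points, top px, scene px
L=[((.121,.023,.003),"top",(432.6,256.4)),((.121,-.023,.003),"top",(415,254.4)),((-.035,-.023,.003),"top",(422,197.6)),
((.121,.023,.003),"scene",(190.4,296)),((.121,-.023,.003),"scene",(212,291.4)),((-.035,-.023,.003),"scene",(218,357)),
((.025,.012,.052),"scene",(193,322)),((.025,-.012,.052),"scene",(204,320.5)),((-.025,-.012,.052),"scene",(208.5,336)),
((-.025,-.012,.052),"top",(428.5,198)),((-.025,.012,.052),"top",(438.5,199))]
def W(x,p):
    c,s=np.cos(x[2]),np.sin(x[2]); return np.array([x[0]+c*p[0]-s*p[1],x[1]+s*p[0]+c*p[1],p[2]])
f=lambda x:np.concatenate([proj(n,W(x,p))[0]-uv for p,n,uv in L])
a,b=onz("top",(423.8,255.4),.003),onz("top",(431,205),.0)
r0=np.arctan2(a[1]-b[1],a[0]-b[0])
r=least_squares(f,[b[0],b[1],r0],loss="soft_l1"); print("paddle",r.x[:2],np.degrees(r.x[2])); print(r.fun.reshape(-1,2).round(1))
for n,uv in (("top",(425.6,245.8)),("scene",(201.6,302.4))): print("washer",onz(n,uv,.009))
g=lambda x:np.concatenate([proj("top",x)[0]-(246.8,196.4),proj("scene",x)[0]-(425.2,231)])
q=least_squares(g,[.6,.15,.15]); print("stand head",q.x,q.fun)
x=r.x; h=q.x
t=cv2.imread("pics/top0.png"); s=cv2.imread("pics/scene0.png")
def draw(im,n,u,v,w,hh,S=5):
    c=crop(im,u,v,w,hh,S)
    def pl(P,col=(0,255,0)): cv2.polylines(c,[np.int32(np.round((proj(n,P)-[u-.5,v-.5])*S))],True,col,1)
    th=np.linspace(0,2*np.pi,60)[:,None]
    circ=lambda cx,cy,z,R:np.hstack([cx+R*np.cos(th),cy+R*np.sin(th),0*th+z])
    pl([W(x,p) for p in((-.035,-.023,.003),(.121,-.023,.003),(.121,.023,.003),(-.035,.023,.003))])
    pl([W(x,p) for p in((-.025,-.012,.052),(.025,-.012,.052),(.025,.012,.052),(-.025,.012,.052))],(255,255,0))
    wc=W(x,(.095,0,.009)); pl(circ(wc[0],wc[1],.009,.025),(0,0,255)); pl(circ(wc[0],wc[1],.009,.011),(0,0,255))
    for z,R in((h[2],.028),(.074,.036),(.016,.05),(0,.05)): pl(circ(h[0],h[1],z,R))
    pl([[h[0],h[1],h[2]],[h[0],h[1],h[2]+.022]],(0,0,255))
    return c
if __name__=="__main__":
    A=np.hstack([draw(t,"top",395,190,80,60),draw(t,"top",220,170,80,60)])
    B=np.hstack([draw(s,"scene",170,288,80,60),draw(s,"scene",380,218,80,60)])
    B=np.hstack([draw(s,"scene",170,285,80,60),draw(s,"scene",380,218,80,60)])
    cv2.imwrite("pics/c2.png",np.vstack([A,B]))
E
python3 m.py
```

```text
paddle [ 0.59664638 -0.27861133] 171.67374430528304
[[-0.5  0. ]
 [-0.  -0.1]
 [-0.9 -0.5]
 [-0.2 -0.8]
 [-0.5 -0.3]
 [-0.4 -0.3]
 [-0.5  0.1]
 [ 0.7 -0.8]
 [-2.   6.4]
 [-0.3 -0.4]
 [-1.1 -0.3]]
washer [ 0.5017173  -0.26645132  0.009     ]
washer [ 0.50445493 -0.26399613  0.009     ]
stand head [0.61095974 0.18487641 0.17056101] [-0.32111689 -0.1439175  -0.28309291  0.0275184 ]
```

View pics/c2.png

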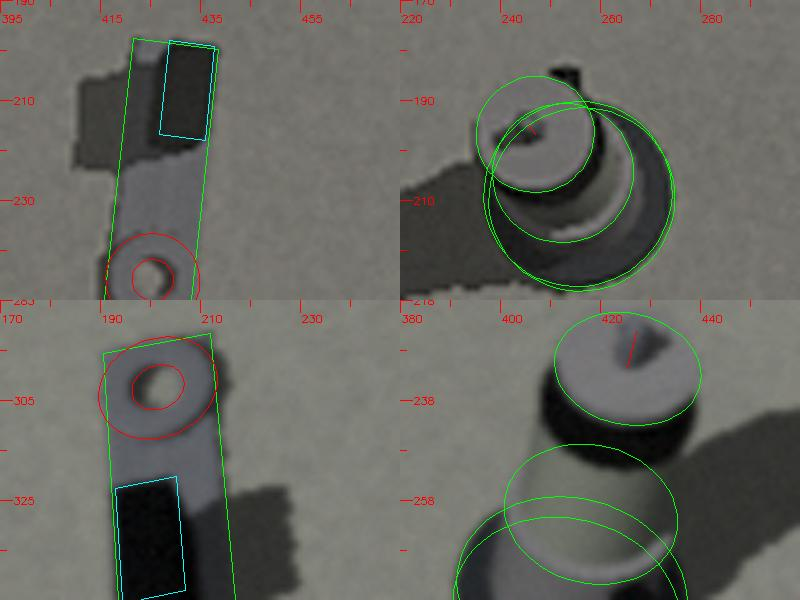

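```bash
sed -i 's/\[0\]-uv for/[0]-uv+.5 for/; s/(246.8,196.4)/(246.3,195.9)/; s/(425.2,231)/(424.7,230.5)/; s/^((-.025,-.012,.052),"top"/((-.025,-.012,.052),"top"/; s/,((-.025,-.012,.052),"scene",(208.5,336))//; s/(425.6,245.8)/(425.1,245.3)/; s/(201.6,302.4)/(201.1,301.9)/' m.py
python3 m.py
python3 - <<'E'
from h import *
for z,R,uvs in ((.016,.05,[(274.0-.5,210),(253.5-.5,228-.5)]),): print([onz("top",u,z) for u in uvs])
for n,uv in (("wrench",(330,146)),("nozzle",(343,244)),("swasher",(335,275)),("brush",(420,287)),("jar",(190,192)),("cup",(185,298))): print(n,onz("top",uv,.01).round(3))
E
```

```text
paddle [ 0.59675101 -0.27911067] 171.46561279073478
[[ 0.1  0.5]
 [ 0.5  0.3]
 [-0.2 -0. ]
 [ 0.2 -0.3]
 [-0.   0.3]
 [-0.2  0.4]
 [-0.2  0.7]
 [ 1.  -0.2]
 [ 0.4  0. ]
 [-0.4  0.2]]
washer [ 0.50308049 -0.26517769  0.009     ]
washer [ 0.50285375 -0.26473341  0.009     ]
stand head [0.61111404 0.184418   0.17263453] [ 0.24406491  0.10940529  0.21508472 -0.0209085 ]
[array([0.60494434, 0.13575564, 0.016     ]), array([0.55901274, 0.19043016, 0.016     ])]
wrench [ 0.779 -0.018  0.01 ]
nozzle [ 0.511 -0.047  0.01 ]
swasher [ 0.429 -0.024  0.01 ]
brush [ 0.393 -0.247  0.01 ]
jar [0.659 0.359 0.01 ]
cup [0.377 0.37  0.01 ]
```

Both views agree: the paddle's grip point is at (0.597, -0.279) with yaw 171.5°. The washer is 95 mm ahead of it, and the stand is at (0.610, 0.185) with the plunger head at about 0.171. Next I move above the handle.

servo_tool(plan=[8,-16,0,0,0,-3.1,15,-32,0,0,0,-3.1,16,-33.5,0,0,0,-3.1,16,-33.5,0,0,0,-3.1,16,-33.5,0,0,0,-3.1,16,-33.5,0,0,0,-3.1,16,-33.5,0,0,0,-3.1,16,-33.5,0,0,0,-3.1,16,-33.5,0,0,0,-3.1,16,-33.5,0,0,0,-3.1,16,-33.5,0,0,0,-3.1,16,-33.5,0,0,0,-3.1], grip=1, newtons=100)

```text
clock: 1.1
tool_pos: [0.4108, 0.1159, 0.2312]
tool_rot: [[-0.472, 0.881, -0.0], [0.881, 0.472, 0.0], [0.0, -0.0, -1.0]]
ft_force: [0.6, 0.1, -0.1]
grip_width: 0.0854
grasp_force: 0.0
```

servo_tool(plan=[16,-33.5,0,0,0,-3.1,16,-33.5,0,0,0,-3.1,16,-33.5,0,0,0,-3.1,16,-33.5,0,0,0,-3.1,16,-33.5,0,0,0,-3.1,16,-33.5,0,0,0,-3.1,16,-33.5,-10,0,0,-3.1,16,-33.5,-10,0,0,-3.1,16,-33.5,-10,0,0,-3.1,16,-33.5,-10,0,0,-3.1,12,-27,-10,0,0,-3.1,0,0,0,0,0,-2.8])

```text
clock: 2.1
tool_pos: [0.5829, -0.2495, 0.1775]
tool_rot: [[0.155, 0.988, -0.003], [0.988, -0.155, -0.0], [-0.0, -0.003, -1.0]]
ft_force: [-1.5, 0.2, -0.9]
grip_width: 0.0853
grasp_force: 0.0
```

servo_tool(plan=[0,0,0,0,0,0,0,0,0,0,0,0])

```text
clock: 2.27
tool_pos: [0.5822, -0.2441, 0.1804]
tool_rot: [[0.148, 0.989, -0.002], [0.989, -0.148, 0.001], [0.001, -0.002, -1.0]]
ft_force: [0.0, 0.2, -0.0]
grip_width: 0.0853
grasp_force: 0.0
```

servo_tool(plan=[7,-17.5,0,0,0,0,7.5,-17.5,-10,0,0,0,0,0,-20,0,0,0,0,0,-20,0,0,0,0,0,-20,0,0,0,0,0,-20,0,0,0,0,0,-15,0,0,0,0,0,0,0,0,0,0,0,0,0,0,0])

```text
clock: 3.02
tool_pos: [0.5968, -0.2779, 0.0764]
tool_rot: [[0.147, 0.989, -0.001], [0.989, -0.147, 0.001], [0.001, -0.001, -1.0]]
ft_force: [0.2, 0.3, 0.3]
grip_width: 0.0855
grasp_force: 0.0
```

Run:
```python
from h import *
from cell import get_obs
print(get_obs()["tool_pos"])
t=vision.get_image("top")[:,:,::-1].copy(); s=vision.get_image("scene")[:,:,::-1].copy()
cv2.imwrite("pics/c3.png",np.hstack([crop(t,395,180,80,80,5),crop(s,165,275,80,80,5)]))
```

```text
[ 0.59680708 -0.27793533  0.07635933]
```

View pics/c3.png

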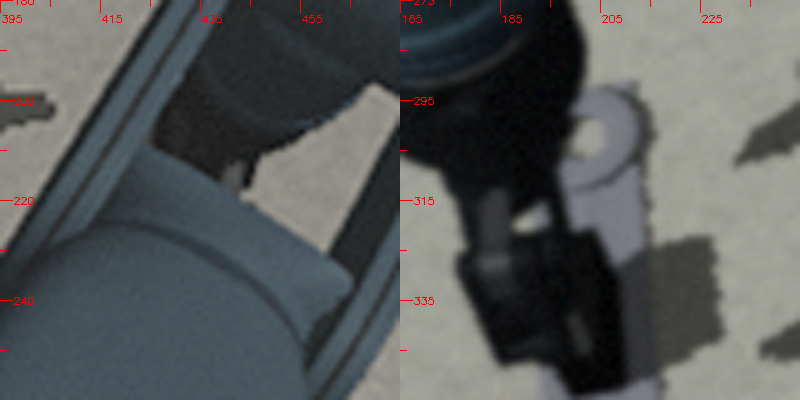

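The close view shows the open fingers straddling the handle (scene about 185,330) and the washer untouched at (201,302). I descend and close.

servo_tool(plan=[0,-1,-10,0,0,0,0,0,-10,0,0,0,0,0,-10,0,0,0,0,0,-10,0,0,0,0,0,-10,0,0,0,0,0,-6,0,0,0,0,0,-3,0,0,0,0,0,0,0,0,0,0,0,0,0,0,0])

```text
clock: 3.87
tool_pos: [0.5972, -0.2804, 0.0172]
tool_rot: [[0.149, 0.989, -0.0], [0.989, -0.149, 0.0], [0.0, -0.0, -1.0]]
ft_force: [-0.6, -0.3, -0.4]
grip_width: 0.0856
grasp_force: 0.0
```

servo_tool(plan=[0,0,0,0,0,0,0,0,0,0,0,0,0,0,0,0,0,0,0,0,0,0,0,0,0,0,0,0,0,0,0,0,0,0,0,0,0,0,0,0,0,0,0,0,0,0,0,0,0,0,0,0,0,0,0,0,0,0,0,0], grip=0.5, newtons=25)

```text
clock: 4.7
tool_pos: [0.5973, -0.2805, 0.018]
tool_rot: [[0.149, 0.989, 0.001], [0.989, -0.149, -0.001], [-0.0, 0.001, -1.0]]
ft_force: [-2.2, 1.1, 5.1]
grip_width: 0.0494
grasp_force: 28.5
```

servo_tool(plan=[0,0,0,0,0,0,0,0,0,0,0,0,0,0,0,0,0,0,0,0,0,0,0,0,0,0,0,0,0,0], grip=0, newtons=100)

```text
clock: 5.12
tool_pos: [0.5977, -0.2808, 0.0184]
tool_rot: [[0.149, 0.989, 0.001], [0.989, -0.149, -0.001], [-0.001, 0.002, -1.0]]
ft_force: [-0.0, 0.3, 5.3]
grip_width: 0.0481
grasp_force: 104.4
```

servo_tool(plan=[0,0,1,0,0,0,0,0,3,0,0,0,0,0,5,0,0,0,0,0,8,0,0,0,0,0,8,0,0,0,0,0,5,0,0,0,0,0,3,0,0,0,0,0,1,0,0,0,0,0,0,0,0,0,0,0,0,0,0,0])

```text
clock: 5.95
tool_pos: [0.597, -0.2802, 0.0511]
tool_rot: [[0.149, 0.989, -0.0], [0.989, -0.149, 0.0], [0.0, -0.0, -1.0]]
ft_force: [0.1, -0.3, -3.3]
grip_width: 0.0488
grasp_force: 103.4
```

servo_tool(plan=[0,0,3,0,0,0,0,0,7,0,0,0,0,0,12,0,0,0,0,0,17,0,0,0,0,0,22,0,0,0,0,0,25,0,0,0,0,0,25,0,0,0,0,0,25,0,0,0,0,0,22,0,0,0,0,0,16,0,0,0,0,0,10,0,0,0,0,0,4,0,0,0])

```text
clock: 6.95
tool_pos: [0.5978, -0.2807, 0.2424]
tool_rot: [[0.149, 0.989, 0.004], [0.989, -0.149, -0.002], [-0.002, 0.004, -1.0]]
ft_force: [0.3, 0.3, -2.9]
grip_width: 0.0489
grasp_force: 103.5
```

servo_tool(plan=[0,0,0,0,0,0,0,0,0,0,0,0,0,0,0,0,0,0])

```text
clock: 7.2
tool_pos: [0.5965, -0.2799, 0.2377]
tool_rot: [[0.149, 0.989, -0.002], [0.989, -0.149, 0.002], [0.001, -0.003, -1.0]]
ft_force: [0.9, 0.4, -2.9]
grip_width: 0.0486
grasp_force: 103.5
```

servo_tool(plan=[1,4,0,0,0,0,2,8,0,0,0,0,3,12,0,0,0,0,4,16,0,0,0,0,5,20,0,0,0,0,6,25.5,0,0,0,0,6,25.5,0,0,0,0,6,25.5,0,0,0,0,6,25.5,0,0,0,0,6,25.5,0,0,0,0,6,25.5,0,0,0,0,6,25.5,0,0,0,0])

```text
clock: 8.2
tool_pos: [0.6541, -0.0384, 0.2394]
tool_rot: [[0.147, 0.989, 0.0], [0.989, -0.147, 0.0], [0.0, -0.0, -1.0]]
ft_force: [0.8, -1.0, -2.7]
grip_width: 0.0483
grasp_force: 103.5
```

servo_tool(plan=[6,25.5,0,0,0,0,6,25.5,0,0,0,0,6,25.5,0,0,0,0,6,25.5,0,0,0,0,6,25.5,0,0,0,0,6,25.5,0,0,0,0,5,20,0,0,0,0,4,16,0,0,0,0,3,12,0,0,0,0,2,8,0,0,0,0,1,4,0,0,0,0,0,0,0,0,0,0])

```text
clock: 9.2
tool_pos: [0.7051, 0.1718, 0.2392]
tool_rot: [[0.148, 0.989, -0.0], [0.989, -0.148, -0.0], [-0.0, -0.0, -1.0]]
ft_force: [0.7, -0.4, -2.9]
grip_width: 0.0486
grasp_force: 103.5
```

servo_tool(plan=[0,0,0,0,0,0,0,0,0,0,0,0,0,0,0,0,0,0,0,0,0,0,0,0])

```text
clock: 9.53
tool_pos: [0.7053, 0.1701, 0.2395]
tool_rot: [[0.15, 0.989, 0.0], [0.989, -0.15, -0.0], [-0.0, 0.0, -1.0]]
ft_force: [-1.2, -0.6, -2.4]
grip_width: 0.0487
grasp_force: 103.5
```

Run:
```python
from h import *
from cell import get_obs
print(get_obs()["tool_pos"],get_obs()["tool_rot"][2])
t=vision.get_image("top")[:,:,::-1].copy(); s=vision.get_image("scene")[:,:,::-1].copy()
cv2.imwrite("pics/top4.png",t);cv2.imwrite("pics/scene4.png",s)
cv2.imwrite("pics/c4.png",np.hstack([crop(t,205,160,80,100,5),crop(s,375,185,80,100,5)]))
```

```text
[0.70526053 0.17014708 0.2394997 ] [-8.33918021e-05  1.87801271e-04 -9.99999979e-01]
```

View pics/c4.png

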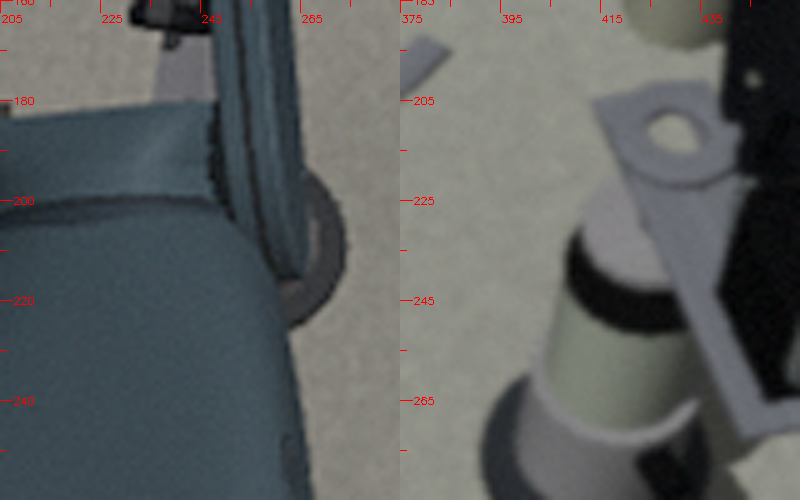

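Run:
```python
from h import *
print(onz("scene",(430.1,211.1),.230), onz("scene",(430.1,211.6),.227))
# blade tip corner left near (593,100)
print(onz("scene",(375+195/5-.5,185+100/5-.5),.224), "pred", np.array([.7053,.1701])+np.array([[-.989,-.149],[.149,-.989]])@[.121,-.023], np.array([.7053,.1701])+np.array([[-.989,-.149],[.149,-.989]])@[.121,.023])
```

```text
[0.61186289 0.18442754 0.23      ] [0.61080195 0.18557751 0.227     ]
[0.5817911  0.16706272 0.224     ] pred [0.589058 0.210876] [0.582204 0.165382]
```

servo_tool(plan=[-1,0.5,-1,0,0,0,0,0,-2,0,0,0,0,0,-4,0,0,0,0,0,-5,0,0,0,0,0,-4,0,0,0,0,0,-2,0,0,0,0,0,-1,0,0,0,0,0,0,0,0,0,0,0,0,0,0,0])

```text
clock: 10.38
tool_pos: [0.7042, 0.1717, 0.2203]
tool_rot: [[0.149, 0.989, 0.0], [0.989, -0.149, 0.0], [0.0, 0.0, -1.0]]
ft_force: [0.1, -0.9, -2.5]
grip_width: 0.0487
grasp_force: 103.5
```

Run:
```python
from h import *
from cell import get_obs
o=get_obs();print(o["tool_pos"],o["tool_rot"][2],o["ft_force"])
s=vision.get_image("scene")[:,:,::-1].copy()
cv2.imwrite("pics/scene5.png",s)
cv2.imwrite("pics/c5.png",crop(s,390,190,65,60,10))
```

```text
[0.70421865 0.17170824 0.2203433 ] [ 3.95716577e-05  8.98082005e-05 -9.99999995e-01] [ 0.06765249 -0.92005863 -2.47480221]
```

View pics/c5.png

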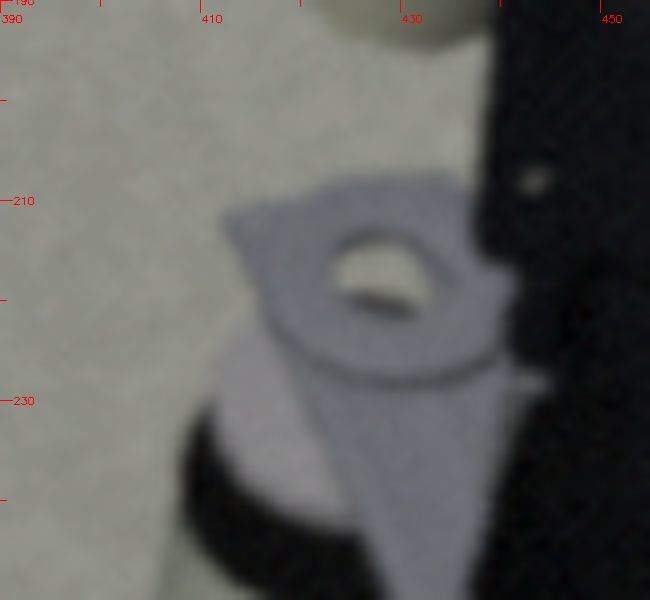

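Run:
```python
from h import *
print(onz("scene",(427.6,217),.211), proj("scene",[[.6106,.185,.211]]))
print(onz("scene",(424.7,230.5),.171),onz("top",(246.3,195.9),.171))
# blade edges: tip corner
print(onz("scene",(390+22.5-.5,190+21.3-.5),.205), "pred",np.array([.7042,.1717])+np.array([[-.989,-.149],[.149,-.989]])@[.121,.023])
```

```text
[0.60951693 0.18405006 0.211     ] [[428.33314522 217.26956376]]
[0.60993578 0.18487965 0.171     ] [0.61173493 0.18523342 0.171     ]
[0.58079804 0.16736258 0.205     ] pred [0.581104 0.166982]
```

servo_tool(plan=[0,0,-1,0,0,0,0,0,-2,0,0,0,0,0,-2,0,0,0,0,0,-2,0,0,0,0,0,-2,0,0,0,0,0,-2,0,0,0,0,0,-1,0,0,0,0,0,0,0,0,0])

```text
clock: 11.1
tool_pos: [0.704, 0.1717, 0.2078]
tool_rot: [[0.149, 0.989, -0.001], [0.989, -0.149, -0.0], [-0.0, -0.001, -1.0]]
ft_force: [0.1, 0.1, -2.6]
grip_width: 0.0483
grasp_force: 103.5
```

servo_tool(plan=[0,0,-1,0,0,0,0,0,-2,0,0,0,0,0,-2,0,0,0,0,0,-2,0,0,0,0,0,-2,0,0,0,0,0,-1,0,0,0,0,0,0,0,0,0,0,0,0,0,0,0])

```text
clock: 11.77
tool_pos: [0.7041, 0.1717, 0.1982]
tool_rot: [[0.149, 0.989, -0.0], [0.989, -0.149, -0.0], [-0.0, -0.0, -1.0]]
ft_force: [0.7, -0.0, -2.7]
grip_width: 0.0489
grasp_force: 103.5
```

servo_tool(plan=[0,0,-1,0,0,0,0,0,-1,0,0,0,0,0,-1,0,0,0,0,0,-1,0,0,0,0,0,-1,0,0,0,0,0,0,0,0,0,0,0,0,0,0,0])

```text
clock: 12.35
tool_pos: [0.7041, 0.1716, 0.1932]
tool_rot: [[0.149, 0.989, -0.0], [0.989, -0.149, -0.0], [-0.0, -0.0, -1.0]]
ft_force: [0.4, -0.1, -2.7]
grip_width: 0.0487
grasp_force: 103.5
```

servo_tool(plan=[0,0,-1,0,0,0,0,0,-1,0,0,0,0,0,-1,0,0,0,0,0,0,0,0,0,0,0,0,0,0,0])

```text
clock: 12.77
tool_pos: [0.7043, 0.1717, 0.1906]
tool_rot: [[0.149, 0.989, 0.0], [0.989, -0.149, 0.0], [0.0, 0.0, -1.0]]
ft_force: [-0.3, 0.1, -2.0]
grip_width: 0.049
grasp_force: 104.0
```

servo_tool(plan=[0,0,-1,0,0,0,0,0,-1,0,0,0,0,0,0,0,0,0,0,0,0,0,0,0])

```text
clock: 13.1
tool_pos: [0.7043, 0.1717, 0.1885]
tool_rot: [[0.149, 0.989, 0.0], [0.989, -0.149, 0.0], [0.0, 0.0, -1.0]]
ft_force: [0.1, 0.1, -0.5]
grip_width: 0.0485
grasp_force: 104.0
```

servo_tool(plan=[0,0,-1,0,0,0,0,0,-1,0,0,0,0,0,-1,0,0,0,0,0,0,0,0,0])

```text
clock: 13.43
tool_pos: [0.7042, 0.1717, 0.185]
tool_rot: [[0.149, 0.989, 0.0], [0.989, -0.149, 0.0], [0.0, 0.0, -1.0]]
ft_force: [1.1, 0.2, 1.0]
grip_width: 0.0491
grasp_force: 104.0
```

servo_tool(plan=[0,0,-1,0,0,0,0,0,-1,0,0,0,0,0,0,0,0,0])

```text
clock: 13.68
tool_pos: [0.7042, 0.1717, 0.183]
tool_rot: [[0.149, 0.989, 0.0], [0.989, -0.149, -0.0], [0.0, 0.0, -1.0]]
ft_force: [0.7, 0.6, 0.1]
grip_width: 0.0491
grasp_force: 104.0
```

servo_tool(plan=[0,0,-0.7,0,0,0,0,0,-0.7,0,0,0,0,0,0,0,0,0])

```text
clock: 13.93
tool_pos: [0.7042, 0.1717, 0.1818]
tool_rot: [[0.149, 0.989, 0.0], [0.989, -0.149, 0.0], [0.0, 0.0, -1.0]]
ft_force: [0.3, -0.0, -0.5]
grip_width: 0.0489
grasp_force: 104.0
```

servo_tool(plan=[0,0,-0.7,0,0,0,0,0,-0.7,0,0,0,0,0,-0.6,0,0,0,0,0,0,0,0,0])

```text
clock: 14.27
tool_pos: [0.7042, 0.1716, 0.1798]
tool_rot: [[0.149, 0.989, 0.0], [0.989, -0.149, -0.0], [0.0, 0.0, -1.0]]
ft_force: [1.0, -0.1, 0.8]
grip_width: 0.0487
grasp_force: 104.0
```

servo_tool(plan=[0,0,-0.7,0,0,0,0,0,-0.7,0,0,0,0,0,-0.6,0,0,0,0,0,0,0,0,0])

```text
clock: 14.6
tool_pos: [0.7042, 0.1716, 0.1778]
tool_rot: [[0.149, 0.989, 0.0], [0.989, -0.149, -0.0], [0.0, 0.0, -1.0]]
ft_force: [1.8, 0.3, -0.1]
grip_width: 0.0489
grasp_force: 104.0
```

servo_tool(plan=[0,0,-0.7,0,0,0,0,0,-0.7,0,0,0,0,0,-0.6,0,0,0,0,0,0,0,0,0])

```text
clock: 14.93
tool_pos: [0.7042, 0.1717, 0.1757]
tool_rot: [[0.149, 0.989, 0.0], [0.989, -0.149, 0.0], [0.0, 0.0, -1.0]]
ft_force: [1.0, 0.2, -0.1]
grip_width: 0.0487
grasp_force: 104.0
```

servo_tool(plan=[0,0,-0.7,0,0,0,0,0,-0.7,0,0,0,0,0,-0.6,0,0,0,0,0,0,0,0,0])

```text
clock: 15.27
tool_pos: [0.7042, 0.1717, 0.1737]
tool_rot: [[0.149, 0.989, 0.0], [0.989, -0.149, 0.0], [0.0, -0.0, -1.0]]
ft_force: [1.7, 0.2, -0.2]
grip_width: 0.0488
grasp_force: 104.0
```

servo_tool(plan=[0,0,-0.7,0,0,0,0,0,-0.7,0,0,0,0,0,-0.6,0,0,0,0,0,0,0,0,0])

```text
clock: 15.6
tool_pos: [0.7042, 0.1717, 0.1717]
tool_rot: [[0.149, 0.989, -0.0], [0.989, -0.149, 0.0], [0.0, -0.0, -1.0]]
ft_force: [1.7, 0.6, -0.4]
grip_width: 0.0484
grasp_force: 104.0
```

servo_tool(plan=[0,0,-0.7,0,0,0,0,0,-0.7,0,0,0,0,0,-0.6,0,0,0,0,0,0,0,0,0])

```text
clock: 15.93
tool_pos: [0.7042, 0.1717, 0.1704]
tool_rot: [[0.149, 0.989, 0.0], [0.989, -0.149, 0.0], [0.0, 0.0, -1.0]]
ft_force: [1.2, 0.5, 3.0]
grip_width: 0.0488
grasp_force: 104.4
```

servo_tool(plan=[0,0,-0.8,0,0,0,0,0,0,0,0,0,0,0,0,0,0,0])

```text
clock: 16.18
tool_pos: [0.7043, 0.1717, 0.17]
tool_rot: [[0.149, 0.989, 0.001], [0.989, -0.149, 0.0], [0.0, 0.001, -1.0]]
ft_force: [1.5, -0.5, 4.8]
grip_width: 0.0488
grasp_force: 104.7
```

servo_tool(plan=[0,0,-0.8,0,0,0,0,0,-0.6,0,0,0,0,0,0,0,0,0,0,0,0,0,0,0])

```text
clock: 16.52
tool_pos: [0.7043, 0.1717, 0.1693]
tool_rot: [[0.149, 0.989, 0.001], [0.989, -0.149, 0.0], [0.0, 0.001, -1.0]]
ft_force: [-0.2, -0.3, 9.2]
grip_width: 0.0486
grasp_force: 105.1
```

Contact force is now about 11.9 N, since the unloaded reading was -2.7. I hold it for over half a second.

servo_tool(plan=[0,0,0,0,0,0,0,0,0,0,0,0,0,0,0,0,0,0,0,0,0,0,0,0,0,0,0,0,0,0,0,0,0,0,0,0,0,0,0,0,0,0,0,0,0,0,0,0])

```text
clock: 17.18
tool_pos: [0.7043, 0.1717, 0.1693]
tool_rot: [[0.149, 0.989, 0.001], [0.989, -0.149, 0.0], [0.0, 0.001, -1.0]]
ft_force: [0.9, 0.1, 9.1]
grip_width: 0.0487
grasp_force: 105.1
```

servo_tool(plan=[0,0,0.8,0,0,0,0,0,0.8,0,0,0,0,0,0.8,0,0,0,0,0,0.2,0,0,0,0,0,0,0,0,0,0,0,0,0,0,0])

```text
clock: 17.68
tool_pos: [0.7042, 0.1717, 0.1702]
tool_rot: [[0.149, 0.989, 0.0], [0.989, -0.149, 0.0], [0.0, 0.0, -1.0]]
ft_force: [1.0, 0.8, 3.5]
grip_width: 0.0488
grasp_force: 104.1
```

servo_tool(plan=[0,0,0.5,0,0,0,0,0,0.5,0,0,0,0,0,0,0,0,0,0,0,0,0,0,0])

```text
clock: 18.02
tool_pos: [0.7042, 0.1716, 0.1709]
tool_rot: [[0.149, 0.989, -0.0], [0.989, -0.149, -0.0], [-0.0, -0.0, -1.0]]
ft_force: [2.9, -0.7, 0.6]
grip_width: 0.0486
grasp_force: 103.9
```

servo_tool(plan=[0,0,0.5,0,0,0,0,0,0,0,0,0,0,0,0,0,0,0])

```text
clock: 18.27
tool_pos: [0.7036, 0.1717, 0.1712]
tool_rot: [[0.149, 0.989, -0.002], [0.989, -0.149, -0.0], [-0.0, -0.002, -1.0]]
ft_force: [1.1, -1.1, -0.7]
grip_width: 0.0489
grasp_force: 103.7
```

servo_tool(plan=[0,0,0.4,0,0,0,0,0,0,0,0,0,1,-0.15,0,0,0,0,2,-0.3,0,0,0,0,2,-0.3,0,0,0,0,2,-0.3,0,0,0,0,2,-0.3,0,0,0,0,1,-0.15,0,0,0,0,0,0,0,0,0,0])

```text
clock: 19.02
tool_pos: [0.7145, 0.17, 0.1721]
tool_rot: [[0.149, 0.989, 0.0], [0.989, -0.149, -0.0], [-0.0, 0.0, -1.0]]
ft_force: [0.7, 0.5, -1.7]
grip_width: 0.0487
grasp_force: 103.6
```

servo_tool(plan=[2,-0.3,0,0,0,0,3,-0.45,0,0,0,0,3,-0.45,0,0,0,0,3,-0.45,0,0,0,0,3,-0.45,0,0,0,0,2,-0.3,0,0,0,0,0,0,0,0,0,0])

```text
clock: 19.6
tool_pos: [0.7308, 0.1676, 0.1721]
tool_rot: [[0.149, 0.989, 0.0], [0.989, -0.149, -0.0], [0.0, 0.0, -1.0]]
ft_force: [0.2, 0.5, -2.3]
grip_width: 0.0488
grasp_force: 103.5
```

servo_tool(plan=[2,-0.3,0,0,0,0,3,-0.45,0,0,0,0,4,-0.6,0,0,0,0,4,-0.6,0,0,0,0,4,-0.6,0,0,0,0,4,-0.6,0,0,0,0,4,-0.6,0,0,0,0,4,-0.6,0,0,0,0,4,-0.6,0,0,0,0,4,-0.6,0,0,0,0,4,-0.6,0,0,0,0,4,-0.6,0,0,0,0])

```text
clock: 20.6
tool_pos: [0.7756, 0.1609, 0.1722]
tool_rot: [[0.149, 0.989, 0.0], [0.989, -0.149, 0.0], [0.0, 0.0, -1.0]]
ft_force: [-1.5, 0.3, -2.0]
grip_width: 0.0487
grasp_force: 103.5
```

servo_tool(plan=[4,-0.6,0,0,0,0,4,-0.6,0,0,0,0,2,-0.3,0,0,0,0,0,0,0,0,0,0,0,0,0,0,0,0])

```text
clock: 21.02
tool_pos: [0.7852, 0.1595, 0.172]
tool_rot: [[0.149, 0.989, -0.0], [0.989, -0.149, 0.0], [-0.0, -0.0, -1.0]]
ft_force: [0.5, 0.7, -2.1]
grip_width: 0.0488
grasp_force: 103.5
```

Run:
```python
from h import *
s=vision.get_image("scene")[:,:,::-1].copy()
cv2.imwrite("pics/c6.png",crop(s,390,190,80,75,8))
```

```text
(no output)
```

View pics/c6.png

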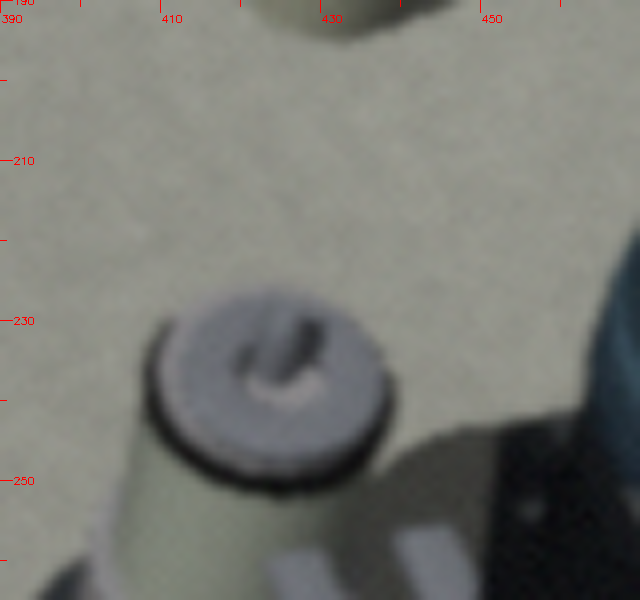

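The washer lies flat on the plunger around the pin (scene about 425,236), and the paddle is well clear. I carry the paddle back to its old place.

servo_tool(plan=[0,-5,0,0,0,0,0,-15,0,0,0,0,0,-30,0,0,0,0,0,-30,0,0,0,0,-7,-27,0,0,0,0,-14,-27,0,0,0,0,-14,-27,0,0,0,0,-14,-27,0,0,0,0,-14,-27,0,0,0,0,-14,-27,0,0,0,0,-14,-27,0,0,0,0,-14,-27,0,0,0,0])

```text
clock: 22.07
tool_pos: [0.6787, -0.139, 0.1727]
tool_rot: [[0.149, 0.989, 0.0], [0.989, -0.149, -0.001], [-0.001, 0.0, -1.0]]
ft_force: [1.1, -0.0, -2.6]
grip_width: 0.0486
grasp_force: 103.7
```

servo_tool(plan=[-14,-27,0,0,0,0,-14,-27,0,0,0,0,-14,-27,0,0,0,0,-14,-27,0,0,0,0,-14,-27,0,0,0,0,-14,-27,0,0,0,0,-7,-10,0,0,0,0,-3,-2,0,0,0,0,0,0,0,0,0,0,0,0,0,0,0,0])

```text
clock: 22.9
tool_pos: [0.5862, -0.3098, 0.1724]
tool_rot: [[0.149, 0.989, 0.0], [0.989, -0.149, 0.001], [0.001, 0.0, -1.0]]
ft_force: [0.4, 0.9, -2.6]
grip_width: 0.0485
grasp_force: 103.7
```

servo_tool(plan=[0,0,-5,0,0,0,0,0,-15,0,0,0,0,0,-25,0,0,0,0,0,-25,0,0,0,0,0,-25,0,0,0,0,0,-20,0,0,0,0,0,-12,0,0,0,0,0,-6,0,0,0,0,0,0,0,0,0,0,0,0,0,0,0])

```text
clock: 23.73
tool_pos: [0.587, -0.3103, 0.0399]
tool_rot: [[0.148, 0.989, 0.001], [0.989, -0.148, -0.001], [-0.0, 0.001, -1.0]]
ft_force: [1.1, 0.6, -2.4]
grip_width: 0.0485
grasp_force: 103.7
```

servo_tool(plan=[0,0,-6,0,0,0,0,0,-6,0,0,0,0,0,-4,0,0,0,0,0,-3,0,0,0,0,0,-1,0,0,0,0,0,-0.7,0,0,0,0,0,0,0,0,0,0,0,0,0,0,0])

```text
clock: 24.4
tool_pos: [0.5863, -0.3106, 0.0187]
tool_rot: [[0.149, 0.989, 0.0], [0.989, -0.149, -0.0], [-0.0, 0.0, -1.0]]
ft_force: [-0.8, 0.2, -2.9]
grip_width: 0.0484
grasp_force: 104.1
```

servo_tool(plan=[0,0,-0.5,0,0,0,0,0,-0.3,0,0,0,0,0,0,0,0,0,0,0,0,0,0,0])

```text
clock: 24.73
tool_pos: [0.5864, -0.3107, 0.0183]
tool_rot: [[0.149, 0.989, 0.001], [0.989, -0.149, -0.001], [-0.0, 0.001, -1.0]]
ft_force: [-0.8, 0.3, 3.3]
grip_width: 0.0489
grasp_force: 104.4
```

It is on the bench. I release and lift away.

servo_tool(plan=[0,0,0,0,0,0,0,0,0,0,0,0,0,0,0,0,0,0,0,0,0,0,0,0,0,0,0,0,0,0,0,0,0,0,0,0,0,0,0,0,0,0,0,0,0,0,0,0,0,0,0,0,0,0,0,0,0,0,0,0], grip=1)

```text
clock: 25.57
tool_pos: [0.5862, -0.3105, 0.0177]
tool_rot: [[0.149, 0.989, -0.0], [0.989, -0.149, 0.0], [0.0, -0.0, -1.0]]
ft_force: [0.1, -0.5, 0.8]
grip_width: 0.0856
grasp_force: 0.0
```

servo_tool(plan=[0,0,3,0,0,0,0,0,6,0,0,0,0,0,10,0,0,0,0,0,20,0,0,0,0,0,25,0,0,0,0,0,25,0,0,0,0,0,25,0,0,0,0,0,25,0,0,0,0,0,20,0,0,0,0,0,0,0,0,0,0,0,0,0,0,0])

```text
clock: 26.48
tool_pos: [0.587, -0.3111, 0.1794]
tool_rot: [[0.149, 0.989, 0.004], [0.989, -0.149, -0.003], [-0.002, 0.004, -1.0]]
ft_force: [0.3, 0.8, -1.1]
grip_width: 0.0856
grasp_force: 0.0
```

Run:
```python
from h import *
s=vision.get_image("scene")[:,:,::-1].copy()
cv2.imwrite("pics/c7.png",np.hstack([crop(s,160,270,80,100,5),crop(s,380,215,80,100,5)]))
```

```text
(no output)
```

View pics/c7.png

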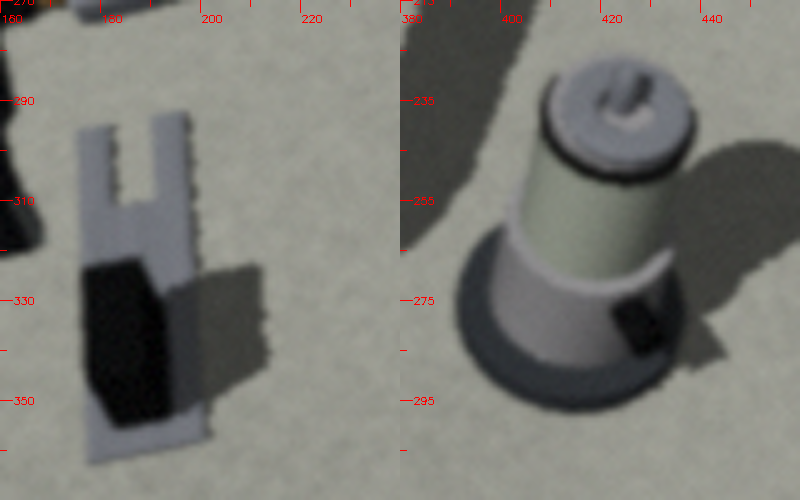

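The paddle lies flat on the bench (scene about 185,330) and the washer is flat on the plunger around the pin (425,236). Nothing else has moved, so I hand in.

```bash
python3 -c "
from cell import job
print(job.close_job())"
```

```text
the job is handed in; nothing more can be done
None
```

The job is handed in, with no verdict shown: I pressed the plunger against its stop at about 12 N for over half a second, the washer lies flat on it around the pin, and the paddle is flat on the bench.

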